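# Crack a plaster mould off its board with a wedge

### The job

The plaster press mould lies flat on its wooden board and has to be eased off so the piece can be released: take the loose wooden wedge by its thick end, slide its thin end into the slot at the front of the board, and push it in under the mould until the mould's front edge has just lifted, about 5 mm clear of the board, with its rear edge still resting on the board. Do not raise the front edge more than 10 mm at any time, do not touch the mould with the gripper, and leave the jar, the pinch pot and the stamp where they stand. Finish holding: the gripper still grips the wedge, and the wedge carries the mould's front edge.

Things in the scene. Friction and masses are not known exactly. Their poses are not given: they have to be found in the camera images.
- mould_board: Fixed wooden board 16 mm thick, on the table, front towards about world +y. Origin on the table under the mould's middle; +x from front to rear. Spans x -66 to 85, y +-85 mm. Slot 50 mm wide on y = 0, through the full thickness (floor: the table), open at the front, in to x = 45 mm. Two 10 mm dowels at x = 50, y = +-50 mm, up to 60 mm high, pass through 14 mm holes in the mould.
- mould: Loose plaster mould lying on the board: slab 140 mm long (x), 150 mm wide, 34 mm thick, about 0.7 kg, with a round boss 8 mm high on top (tops 50 and 58 mm above the table). Origin at the centre of its underside, axes as the board's.
- mould_lip (a point): Middle of the mould's lower front edge. With the mould flat it is at x = -70, y = 0, z = 16 mm in the board's frame; it rises as the wedge lifts the edge.
- mould_heel (a point): Middle of the mould's lower rear edge: at x = 70, y = 0, z = 16 mm in the board's frame when at rest.
- wedge: Loose wooden wedge lying flat, 155 mm long, 34 mm wide, 80 g; origin on its underside half-way along; +x to the thin tip, which starts roughly towards the board. Level butt 45 mm long, 28 mm high, then the top slopes evenly down over 110 mm to 6 mm at the tip. Flat on the table it meets the mould with about 50 mm of it under the front edge; each further 5 mm lifts that edge about 1 mm.
- wedge_grip (a point): Centre of the wedge's thick butt, the place to grip it, across its 34 mm width (y): 14 mm above the underside, 22.5 mm from the butt's end face, 132.5 mm behind the tip. Axes as the wedge's.
- wedge_tip (a point): Middle of the wedge's tip face, 3 mm above its underside.
- jar_centre (a point): Centre of the lidded glass slip jar, 80 mm across and 136 mm tall, standing loose towards the back; leave it alone.
- pot_centre (a point): Centre of the small clay pinch pot, 78 x 85 x 52 mm, standing loose beyond the board; leave it alone.
- stamp_centre (a point): Centre of the wooden pattern stamp, 34 x 34 x 58 mm, with a knob on top, standing loose; leave it alone.

How it is judged:
By the outcome, as a careful person would: the job done as asked, in the order asked, and still so for the second after the job is handed in, while the arm keeps its last pose, push and grip.
It also fails if it takes over 38 s, if anything falls off the work surface, if the arm or the gripper's body presses on something with over 40 N, if the wrist force passes 120 N, or if a joint passes its speed limit or range.

### The arm

A 7-joint arm with a two-finger parallel gripper is mounted at the origin on a cart in front of the work surface, level with it; the furniture and walls round the work are solid. World frame = base frame: x ahead of the robot, y to its left, z up, the work surface at z = 0. Lengths are in m, angles in rad, forces in N, time in s.
With the tool pointing down it reaches from about 0.425 to 0.925 m from the base axis. Payload 6.8 kg.
Tool frame: the origin (TCP) lies at the very end of the fingers, on their centre line; the grasp point (between the pads) lies r.grasp_offset behind it (r.grasp_offset is the distance from the TCP to the grasp point, in m); z points along the fingers, y is the direction in which the jaws open and shut (so a half turn about z gives the same grasp; the last joint's range is limited). The gripper opens to 85 mm and grips with 20 to 120 N. Pads are 22 mm wide; open, the fingers measure 114 mm over their backs; the gripper's body (76 mm by 85 mm) begins 54 mm behind the grasp point. The pads swing forward as they close: fully open they stand 13 mm farther back than shut.
Start: joints at [1.218, 0.477, 0.022, 1.555, -0.011, 1.109, -0.083], TCP at [0.164, -0.655, 0.231] pointing down, gripper open.
Joint ranges: [-2.96, 2.96], [-0.34, 2.1], [-1.41, 1.46], [0.24, 2.44], [-1.37, 4.51], [0.17, 1.92], [-2.96, 2.96]. Speed limits (rad/s): [2.39, 2.39, 3.14, 3.14, 3.14, 3.14, 3.14].

### API

Orientations are given as a rotation vector (axis times angle).
In Python, from bench import r gives the robot as it stands.
- The arm moves only by the shell command python3 -m jog 'ROWS' [FORCE]. ROWS is JSON, one flat list of numbers, 7 for each row, row after row: the turn, a rotation vector about the tool's x, y, z normalised to -1 to 1, where 1 is 180 degrees, then the shift along the tool's x, y, z normalised to -1 to 1, where 1 is 200 mm, then the opening, from 0 (shut) to 1 (fully open). In form: [wx, wy, wz, x, y, z, hand, wx, wy, wz, x, y, z, hand, ...]. A call has 1 to 12 rows; each row is the pose to reach, as a shift and turn from the pose measured when the call began, along the tool's axes at that moment, turning the shorter way round; what a row does not reach only later rows make up. A row lasts 1/10 s, in which the tool goes at most 50 mm and 8.59 degrees, less where a joint would pass 70% of its speed; a pose out of reach is approached as far as the arm can. A call with a number of a shift or a turn outside -1 to 1 is refused whole. A call with a gripper value outside its range is refused whole. The fingers move at their own pace and stop on an object; FORCE is the grip in N (left out, the last holds). Time passes only in rows, so rows that repeat a pose let the fingers close. It gives the time, the measured TCP pose, the force and the opening at its end, in the units of the state.
- r.get_obs(): the state, without advancing time (a new reading comes with each control period).
- r.grab_frame(name): name is "scene" or "top" or "wrist"; returns the picture (384x512x3 uint8, red, green, blue); there is no depth.
- r.calibration(name): a dict with "K" (3x3 intrinsics, pixels), "origin" and "rotation" of the camera in the world; the wrist camera has in their place "T_tool_cam" (4x4, takes a point from camera to tool coordinates, whose origin is the TCP and whose axes are the flange's). Camera axes: x right, y up, looking along -z (the intrinsics and any distortion apply to the point x, -y, -z); pixel columns grow to the right and rows downward; lengths in m; the calibration is good to about 2 mm. A picture is of the moment at which its call begins: read the wrist's pose just before it. calibration takes no time and is no camera call.
- r.hand_in(): hands the job in, once; it reports no verdict.
The state is a dict: "clock": time; "joints": joint angles; "qvel": joint speeds; "tau": joint torques, N m; "tcp_pos": TCP position; "orientation": TCP orientation; "contact_force": force on the tool from outside, world axes, zero at the start; "moment": the same for the moment, N m; "grip_width": finger opening in m.
Only numpy, scipy, OpenCV 4.12 (cv2) and the standard library are available. Lean on these libraries where they do the work, as an engineer would, in place of code of your own. Each camera call takes 0.05 s, during which the arm holds its last target.

## Working session

There is one attempt and no reset: what is moved stays moved. The work goes in short steps, Python scripts to look and compute and a shell command to move; the robot and the scene stay as the last step left them, time stands still between calls to the robot, and variables do not carry over. Pictures are saved under pics/ and viewed, and the job is handed in when it is done.

```bash
ls; mkdir -p pics; python3 - <<'E'
from bench import r
import cv2
print(r.get_obs(), r.grasp_offset)
for n in ("scene","top","wrist"):
    c=r.calibration(n); print(n,c)
    cv2.imwrite(f"pics/{n}0.png",r.grab_frame(n)[:,:,::-1])
E
```

```text
pics
{'clock': 0.0, 'joints': array([ 1.21788395,  0.47780191,  0.02235459,  1.5564418 , -0.01153657,
        1.10926488, -0.083085  ]), 'qvel': array([ 0.00054806,  0.00140481,  0.00042572,  0.00086437, -0.00182614,
       -0.0002191 , -0.0005511 ]), 'tau': array([-1.12081816e-03, -5.96445429e+01,  1.60797179e+00, -2.81195426e+01,
        1.25261623e-02,  9.51884984e-03, -1.75458820e-05]), 'tcp_pos': array([ 0.16345105, -0.65431666,  0.23032883]), 'orientation': array([-3.11633968e+00, -3.83387280e-01,  5.08573668e-04]), 'contact_force': array([ 0.15670456, -0.29686327,  0.5168347 ]), 'moment': array([ 0.0161697 ,  0.0101439 , -0.03282053]), 'grip_width': 0.08510632514844393} 0.0187
scene {'K': array([[421.05208777,   0.        , 261.11516061],
       [  0.        , 421.05208777, 196.81018344],
       [  0.        ,   0.        ,   1.        ]]), 'origin': array([-0.0389386 ,  0.41564198,  1.00659751]), 'rotation': array([ 0.3994257 , -0.7973392 , -2.13725276])}
top {'K': array([[467.9755329 ,   0.        , 256.73416833],
       [  0.        , 467.9755329 , 193.91301836],
       [  0.        ,   0.        ,   1.        ]]), 'origin': array([ 0.42079006, -0.09612439,  1.3966452 ]), 'rotation': array([ 0.11045055, -0.1331725 , -1.54863342])}
wrist {'K': array([[312.4504054 ,   0.        , 253.88413817],
       [  0.        , 312.4504054 , 194.57505393],
       [  0.        ,   0.        ,   1.        ]]), 'T_tool_cam': array([[-6.65187017e-05,  9.56187365e-01,  2.92755389e-01,
         7.46175065e-02],
       [ 9.99999716e-01,  2.83383241e-04, -6.98360471e-04,
         1.04741313e-03],
       [-7.50725430e-04,  2.92755259e-01, -9.56187113e-01,
        -1.42464066e-01],
       [ 0.00000000e+00,  0.00000000e+00,  0.00000000e+00,
         1.00000000e+00]])}
```

View pics/scene0.png

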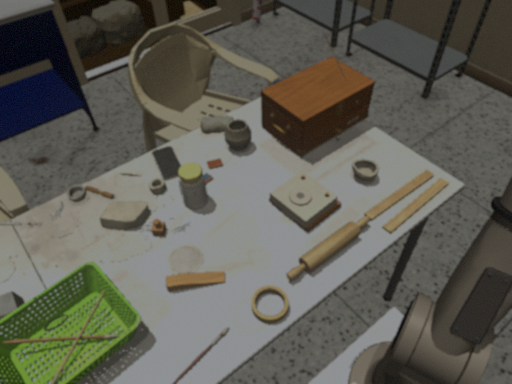

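View pics/top0.png

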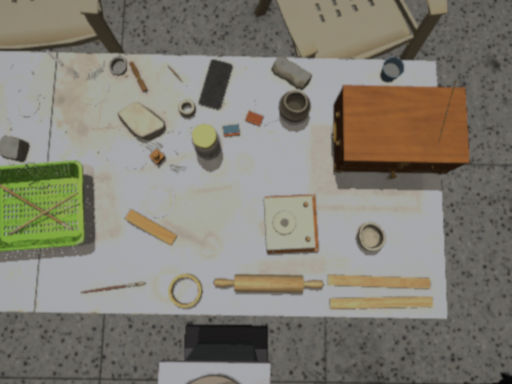

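View pics/wrist0.png

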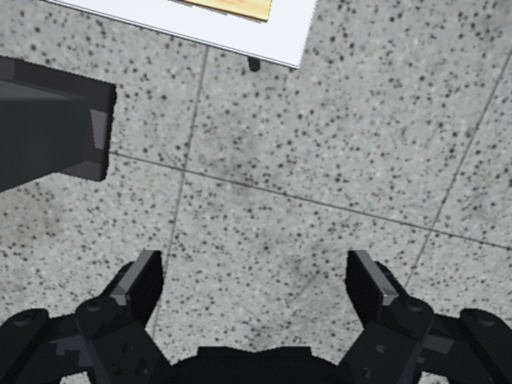

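```bash
cat > h.py <<'E'
import numpy as np, cv2
from scipy.spatial.transform import Rotation as R
from bench import r
def ray(n,uv):
    c=r.calibration(n);K=c["K"]
    d=np.array([(uv[0]-K[0,2])/K[0,0],-(uv[1]-K[1,2])/K[1,1],-1.])
    if n=="wrist":
        o=r.get_obs();Rt=R.from_rotvec(o["orientation"]).as_matrix();T=c["T_tool_cam"]
        return o["tcp_pos"]+Rt@T[:3,3], Rt@T[:3,:3]@d
    return c["origin"],R.from_rotvec(c["rotation"]).as_matrix()@d
def plane(n,uv,z):
    o,d=ray(n,uv);return o+d*(z-o[2])/d[2]
def proj(n,P):
    c=r.calibration(n);K=c["K"]
    if n=="wrist":
        o=r.get_obs();Rt=R.from_rotvec(o["orientation"]).as_matrix();T=c["T_tool_cam"]
        O=o["tcp_pos"]+Rt@T[:3,3];M=Rt@T[:3,:3]
    else: O=c["origin"];M=R.from_rotvec(c["rotation"]).as_matrix()
    p=M.T@(np.array(P)-O); return np.array([K[0,2]+K[0,0]*p[0]/-p[2],K[1,2]-K[1,1]*p[1]/-p[2]])
E
python3 - <<'E'
import cv2
a=cv2.imread("pics/top0.png");cv2.imwrite("pics/t1.png",cv2.resize(a[180:280,110:330],None,fx=3.6,fy=3.6,interpolation=2))
a=cv2.imread("pics/scene0.png");cv2.imwrite("pics/s1.png",cv2.resize(a[160:300,150:350],None,fx=4,fy=4,interpolation=2))
from h import *
for n,uv,z in [("top",(150,227),.02),("top",(290,222),.05),("top",(264,195),.05),("top",(314,195),.05),("top",(318,249),.05),("top",(266,252),.05),("top",(306,205),.06),("top",(308,243),.06)]: print(uv,plane(n,uv,z))
E
```

```text
(150, 227) [0.53229189 0.19725578 0.02      ]
(290, 222) [ 0.55190705 -0.21138082  0.05      ]
(264, 195) [ 0.62933111 -0.13505719  0.05      ]
(314, 195) [ 0.63224163 -0.28097062  0.05      ]
(318, 249) [ 0.47582769 -0.29222512  0.05      ]
(266, 252) [ 0.46460722 -0.1432623   0.05      ]
(306, 205) [ 0.60100614 -0.2564259   0.06      ]
(308, 243) [ 0.49189868 -0.2622624   0.06      ]
```

View pics/t1.png

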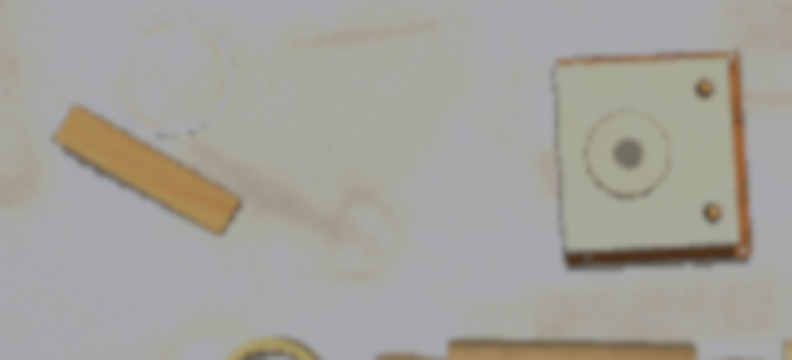

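View pics/s1.png

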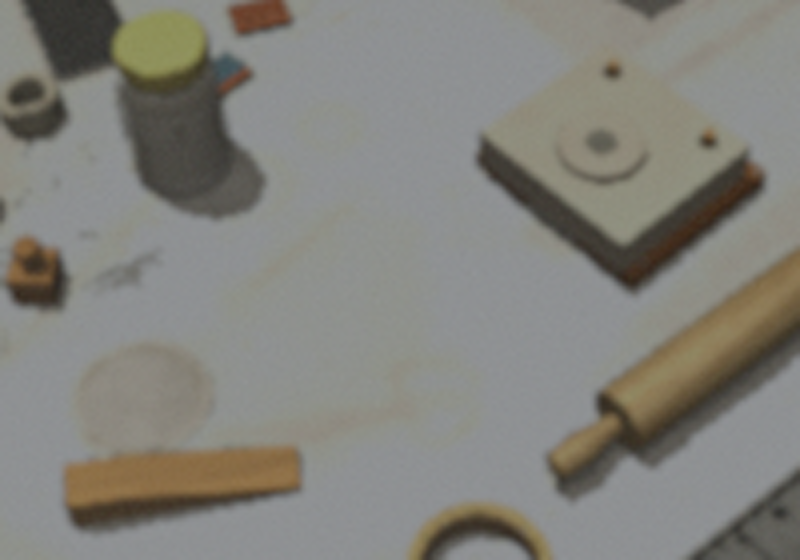

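```bash
python3 - <<'E'
from h import *
a=cv2.imread("pics/top0.png");hsv=cv2.cvtColor(a,cv2.COLOR_BGR2HSV)
def big(m,box):
    M=np.zeros_like(m);x0,y0,x1,y1=box;M[y0:y1,x0:x1]=m[y0:y1,x0:x1]
    c=max(cv2.findContours(M,0,1)[0],key=cv2.contourArea);return c
m=((hsv[...,1]>80)&(hsv[...,2]>90)).astype(np.uint8)*255
w=big(m,(110,195,200,260));rc=cv2.minAreaRect(w);bp=cv2.boxPoints(rc);print("wedge",rc,cv2.contourArea(w));
for z in(.028,.006):print(z,[plane("top",p,z)[:2].round(4).tolist() for p in bp])
print(bp.round(1).tolist())
# mould: pale
print(hsv[222,275],hsv[200,250],hsv[222,318])
s=big(((hsv[...,0]<42)&(hsv[...,0]>22)&(hsv[...,1]>20)&(hsv[...,1]<70)&(hsv[...,2]>110)).astype(np.uint8)*255,(255,185,325,262))
q=cv2.minAreaRect(s);print("mould",q);ap=cv2.approxPolyDP(cv2.convexHull(s),4,True)[:,0];print(ap.tolist())
P=np.array([plane("top",p,.05)[:2] for p in cv2.boxPoints(q)]);print(P,P.mean(0))
# dowels
o=((hsv[...,0]<20)&(hsv[...,1]>90)).astype(np.uint8)*255
o[:, :295]=0;o[:,313:]=0;o[:198]=0;o[247:]=0
n,l,st,ce=cv2.connectedComponentsWithStats(o)
for i in range(1,n):print(st[i],ce[i],plane("top",ce[i],.06))
E
```

```text
wedge ((150.60769653320312, 227.06155395507812), (53.210899353027344, 11.65926456451416), 29.744882583618164) 559.0
0.028 [[0.5539, 0.2707], [0.584, 0.2556], [0.5092, 0.1171], [0.4796, 0.1326]]
0.006 [[0.556, 0.2766], [0.5866, 0.2613], [0.5106, 0.1205], [0.4805, 0.1362]]
[[124.5999984741211, 218.89999389648438], [130.39999389648438, 208.8000030517578], [176.60000610351562, 235.1999969482422], [170.8000030517578, 245.3000030517578]]
[ 30  32 166] [105   3 169] [  0   2 166]
mould ((288.490966796875, 222.80996704101562), (51.32279586791992, 48.944541931152344), 87.27368927001953)
[[311, 197], [314, 246], [267, 249], [264, 200]]
[[ 0.61942698 -0.13178884]
 [ 0.62911668 -0.27428915]
 [ 0.48053554 -0.28119419]
 [ 0.4713673  -0.14106676]] [ 0.55011162 -0.20708473]
[304 203   4   3   9] [305.33333333 204.11111111] [ 0.60355617 -0.25449547  0.06      ]
[306 237   4   4  11] [307.63636364 238.54545455] [ 0.50454099 -0.26121647  0.06      ]
```

```bash
cat >> h.py <<'E'
def row(p,yaw):
    """tool down, tool x at yaw(deg)"""
    o=r.get_obs();R0=R.from_rotvec(o["orientation"])
    c,s=np.cos(np.radians(yaw)),np.sin(np.radians(yaw))
    T=R.from_matrix(np.array([[c,s,0],[s,-c,0],[0,0,-1]]))
    w=(R0.inv()*T).as_rotvec()/np.pi; sh=R0.inv().apply(np.array(p)-o["tcp_pos"])/.2
    print("turn",w.round(4),"shift",sh.round(4))
E
cat > st.py <<'E'
from h import *
o=r.get_obs();x=R.from_rotvec(o["orientation"]).as_matrix();print(o["clock"],o["tcp_pos"].round(4),"yaw",np.degrees(np.arctan2(x[1,0],x[0,0])).round(2),"z",x[:,2].round(4),"F",o["contact_force"].round(2),"M",o["moment"].round(2),"w",o["grip_width"].round(4),"j",o["joints"].round(2))
E
python3 - <<'E'
from h import *
row([.34,-.50,.24],14);row([.47,-.3,.24],30);row([.5585,.244,.15],61.4)
E
```

```text
turn [-0.0004  0.      0.0002] shift [ 1.0435 -0.5353 -0.0466]
turn [-0.0004 -0.     -0.0887] shift [ 1.9165 -1.3479 -0.0456]
turn [-4.000e-04 -1.000e-04 -2.632e-01] shift [ 3.0053 -3.8789  0.4078]
```

```bash
python3 -m jog '[0,0,0,0.25,-0.12,-0.04,1, 0,0,-0.03,0.5,-0.25,-0.04,1, 0,0,-0.05,0.75,-0.45,-0.04,1, 0,0,-0.088,0.95,-0.7,-0.04,1, 0,0,-0.088,1,-0.95,-0.04,1, 0,0,-0.088,1,-1,-0.04,1]'; python3 st.py; python3 - <<'E'
from h import *
row([.47,-.24,.24],40);row([.55,0,.22],61.4)
E
```

```text
clock: 0.75
tcp_pos: [0.3103, -0.4093, 0.2385]
orientation: [-3.033, -0.813, -0.0]
contact_force: [0.1, -0.4, 0.7]
grip_width: 0.0853
turn [-0.0005 -0.0003 -0.0555] shift [ 1.1147 -0.3336 -0.0061]
turn [-0.0005 -0.0004 -0.1744] shift [ 2.0612 -1.1725  0.096 ]Traceback (most recent call last):
  File "st.py", line 2, in <module>
    o=r.get_obs();x=R.from_rotvec(o["orientation"]).as_matrix();print(o["clock"],o["tcp_pos"].round(4),"yaw",np.degrees(np.arctan2(x[1,0],x[0,0])).round(2),"z",x[:,2].round(4),"F",o["contact_force"].round(2),"M",o["moment"].round(2),"w",o["grip_width"].round(4),"j",o["joints"].round(2))
                                                                                                                                                                                                                                             ^^^^^^^^^^^^^^^^^^^^^
AttributeError: 'float' object has no attribute 'round'
```

```bash
sed -i 's/o\["grip_width"\].round(4)/round(o["grip_width"],4)/' st.py; python3 -m jog '[0,0,-0.04,0.25,-0.08,0,1, 0,0,-0.08,0.5,-0.16,0,1, 0,0,-0.12,0.75,-0.25,0,1, 0,0,-0.17,1,-0.4,0,1, 0,0,-0.17,1,-0.6,0,1, 0,0,-0.17,1,-0.6,0,1]'; python3 st.py; python3 - <<'E'
from h import *
row([.55,.1,.2],61.4);row([.5585,.244,.15],61.4)
E
```

```text
clock: 1.35
tcp_pos: [0.4234, -0.1988, 0.2385]
orientation: [-2.701, -1.596, -0.001]
contact_force: [-0.2, -0.4, 1.0]
grip_width: 0.0857
1.35 [ 0.4234 -0.1988  0.2385] yaw 61.15 z [-0.0018  0.004  -1.    ] F [-0.19 -0.43  1.04] M [-0.06 -0.02 -0.05] w 0.0857 j [ 0.66  0.15 -0.38  2.    0.06  1.   -0.26]
turn [-0.0011 -0.0009 -0.0014] shift [ 1.6135 -0.1656  0.1976]
turn [-0.0011 -0.0009 -0.0014] shift [ 2.264  -0.475   0.4504]
```

```bash
python3 -m jog '[0,0,0,0.25,0,0,1, 0,0,0,0.5,0,0,1, 0,0,0,0.75,-0.05,0.05,1, 0,0,0,1,-0.15,0.1,1, 0,0,0,1,-0.15,0.1,1]'; python3 - <<'E'
from h import *
row([.5585,.244,.15],61.4)
E
```

```text
clock: 1.85
tcp_pos: [0.4935, -0.0033, 0.2186]
orientation: [-2.693, -1.604, -0.002]
contact_force: [-0.4, 0.1, -0.4]
grip_width: 0.0852
turn [-0.0017 -0.0014  0.0009] shift [ 1.2406 -0.301   0.3502]
```

```bash
python3 -m jog '[0,0,0,0.25,-0.06,0.07,1, 0,0,0,0.5,-0.12,0.14,1, 0,0,0,0.75,-0.2,0.2,1, 0,0,0,1,-0.3,0.25,1, 0,0,0,1,-0.3,0.3,1,0,0,0,1,-0.3,0.3,1]'; python3 - <<'E'
from h import *
row([.5585,.244,.15],61.4)
E
```

```text
clock: 2.45
tcp_pos: [0.5344, 0.2046, 0.158]
orientation: [-2.687, -1.61, 0.002]
contact_force: [-0.1, -0.9, -0.4]
grip_width: 0.0852
turn [-0.0027 -0.0012  0.0025] shift [0.2306 0.0135 0.0409]
```

```bash
python3 -m jog '[-0.003,-0.001,0.0025,0.12,0,0.1,1, -0.003,-0.001,0.0025,0.23,0.0135,0.15,1, -0.003,-0.001,0.0025,0.23,0.0135,0.15,1,-0.003,-0.001,0.0025,0.23,0.0135,0.15,1]'; python3 st.py; python3 - <<'E'
from h import *
a=r.grab_frame("wrist")[:,:,::-1];cv2.imwrite("pics/w1.png",a)
g=np.array([.5585,.244,.028]);d=np.array([-.478,-.878,0])
print(proj("wrist",g),proj("wrist",g-.0225*d),proj("wrist",[.4956,.1284,.006]))
E
```

```text
clock: 2.85
tcp_pos: [0.5586, 0.2421, 0.128]
orientation: [2.701, 1.601, -0.0]
contact_force: [-0.1, -0.5, 0.3]
grip_width: 0.0852
2.85 [0.5586 0.2421 0.128 ] yaw 61.31 z [ 6.0e-04 -1.4e-03 -1.0e+00] F [-0.13 -0.55  0.32] M [0.01 0.02 0.05] w 0.0852 j [-0.12  0.54 -0.53  1.78  0.33  0.91 -1.29]
[251.29516475 191.62137693] [251.15102668 164.31110344] [252.09414854 311.26162162]
```

View pics/w1.png

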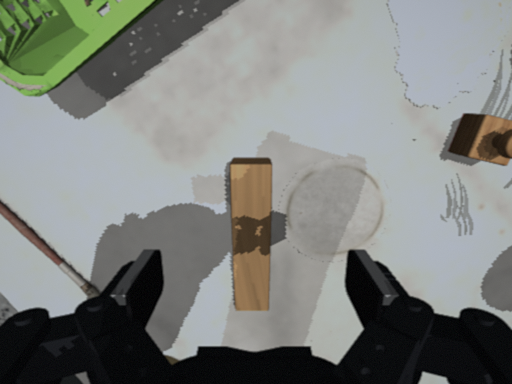

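```bash
python3 - <<'E'
from h import *
row([.5583,.2435,.003],61.4)
E
python3 -m jog '[0,0,0,0,0,0.2,1, 0,0,0,0,0,0.4,1, 0,0,0,0.006,0,0.5,1, 0,0,0,0.006,0,0.58,1, 0,0,0,0.006,0,0.62,1, 0,0,0,0.006,0,0.62,1,0,0,0,0.006,0,0.62,1]'; python3 st.py
```

```text
turn [ 0.0005  0.0002 -0.0006] shift [ 0.0068 -0.0066  0.6267]
clock: 3.6
tcp_pos: [0.5601, 0.2429, 0.0055]
orientation: [2.701, 1.6, 0.003]
contact_force: [0.4, 0.3, 0.6]
grip_width: 0.0853
3.6 [0.5601 0.2429 0.0055] yaw 61.27 z [ 2.7e-03 -8.0e-04 -1.0e+00] F [0.44 0.28 0.63] M [-0.01  0.03 -0.02] w 0.0853 j [-0.18  0.7  -0.45  1.84  0.45  0.7  -1.39]
```

```bash
python3 -m jog '[0,0,0,0,0,0.005,1,0,0,0,0,0,0.005,0.5,0,0,0,0,0,0.005,0.4,0,0,0,0,0,0.005,0.4,0,0,0,0,0,0.005,0.3,0,0,0,0,0,0.005,0.2,0,0,0,0,0,0.005,0.2,0,0,0,0,0,0.005,0.2,0,0,0,0,0,0.005,0.2]' 60; python3 st.py; python3 - <<'E'
from h import *
a=r.grab_frame("wrist")[:,:,::-1];cv2.imwrite("pics/w2.png",a)
E
```

```text
clock: 4.5
tcp_pos: [0.5605, 0.2432, 0.005]
orientation: [2.701, 1.6, 0.005]
contact_force: [-0.1, -0.0, 4.9]
grip_width: 0.0325
4.5 [0.5605 0.2432 0.005 ] yaw 61.27 z [ 3.5e-03 -3.0e-04 -1.0e+00] F [-0.1  -0.01  4.89] M [ 0.03  0.21 -0.02] w 0.0325 j [-0.18  0.7  -0.45  1.84  0.45  0.7  -1.39]
```

View pics/w2.png

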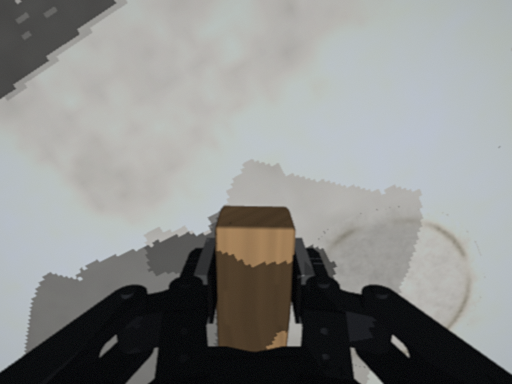

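```bash
python3 - <<'E'
from h import *
row([.5605,.2432,.016],61.3)
row([.535,.06,.016],93.9)
row([.535,.024,.016],93.9)
E
```

```text
turn [ 0.001  -0.0004 -0.0002] shift [-0.      0.0003 -0.0551]
turn [ 1.100e-03 -1.000e-04 -1.813e-01] shift [-0.8646  0.3288 -0.0552]
turn [ 1.100e-03 -1.000e-04 -1.813e-01] shift [-1.0224  0.4153 -0.0552]
```

```bash
python3 -m jog '[0,0,0,0,0,-0.03,0.2, 0,0,0,0,0,-0.06,0.2, 0,0,-0.03,-0.1,0.03,-0.06,0.2, 0,0,-0.06,-0.2,0.06,-0.06,0.2, 0,0,-0.09,-0.35,0.1,-0.06,0.2, 0,0,-0.12,-0.5,0.18,-0.06,0.2, 0,0,-0.15,-0.65,0.25,-0.06,0.2, 0,0,-0.181,-0.8,0.3,-0.06,0.2,  0.001,0,-0.181,-0.865,0.33,-0.06,0.2, 0.001,0,-0.181,-0.865,0.33,-0.06,0.2, 0.001,0,-0.181,-0.865,0.33,-0.06,0.2]' 80; python3 st.py; python3 - <<'E'
from h import *
cv2.imwrite("pics/t2.png",cv2.resize(r.grab_frame("top")[160:280,110:330,::-1],None,fx=3.6,fy=3.6,interpolation=2))
cv2.imwrite("pics/s2.png",cv2.resize(r.grab_frame("scene")[150:300,150:350,::-1],None,fx=4,fy=4,interpolation=2))
E
```

```text
clock: 5.65
tcp_pos: [0.5357, 0.0613, 0.0174]
orientation: [-2.147, -2.293, -0.004]
contact_force: [0.3, -0.1, 0.1]
grip_width: 0.0324
5.65 [0.5357 0.0613 0.0174] yaw 93.78 z [ 0.0015  0.0018 -1.    ] F [ 0.33 -0.13  0.09] M [0.04 0.06 0.03] w 0.0324 j [ 0.24  0.64 -0.6   2.    0.56  0.67 -0.65]
```

View pics/t2.png

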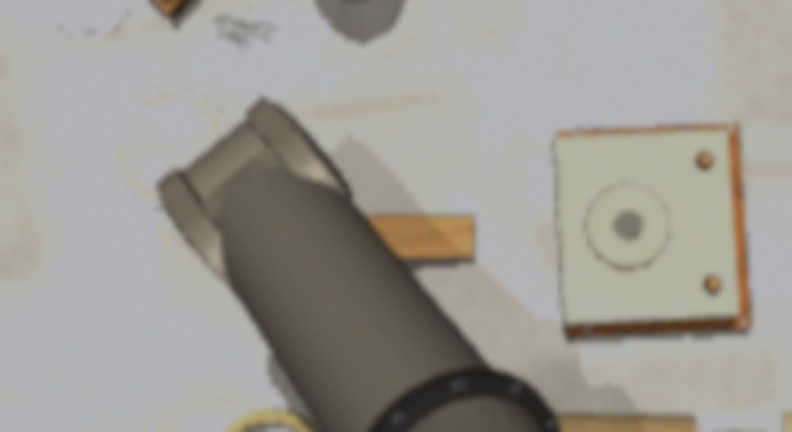

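View pics/s2.png

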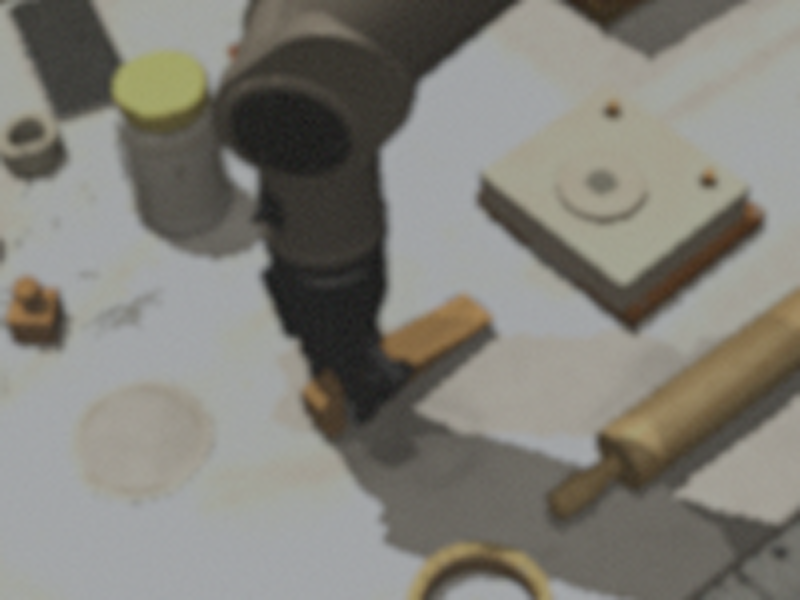

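```bash
python3 - <<'E'
from h import *
for v in (215,255,259): print(plane("top",(110+473/3.6,160+v/3.6),.018))
o=r.get_obs()["tcp_pos"];print(o[:2]+.1325*np.array([.068,-.998]))
a=cv2.resize(r.grab_frame("top")[205:250,200:275,::-1],None,fx=10,fy=10,interpolation=0);cv2.imwrite("pics/t3.png",a)
E
```

```text
[ 0.55903832 -0.07026548  0.018     ]
[ 0.52621631 -0.07100623  0.018     ]
[ 0.52294736 -0.07108     0.018     ]
[ 0.54460669 -0.06993773]
```

View pics/t3.png

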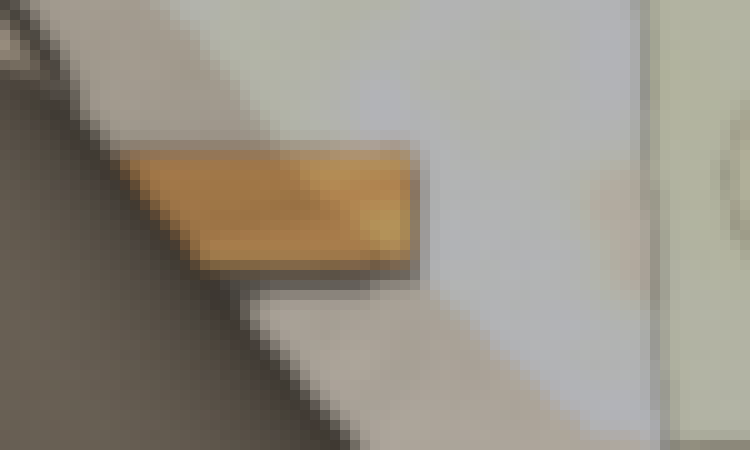

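```bash
python3 - <<'E'
from h import *
row([.533,.06,.005],93.9)
E
```

```text
turn [ 0.0004 -0.0005  0.0004] shift [-0.0102 -0.0131  0.0613]
```

```bash
python3 -m jog '[0,0,0,-0.01,-0.013,0.03,0.2, 0,0,0,-0.01,-0.013,0.055,0.2, 0,0,0,-0.01,-0.013,0.06,0.2, 0,0,0,-0.01,-0.013,0.06,0.2, 0,0,0,-0.01,-0.013,0.06,0.2]'; python3 st.py;  python3 - <<'E'
from h import *
row([.5365,-0.002,.005],93.9)
E
```

```text
clock: 6.3
tcp_pos: [0.5327, 0.0607, 0.0051]
orientation: [-2.142, -2.297, -0.003]
contact_force: [-0.5, 1.3, 2.3]
grip_width: 0.0326
6.3 [0.5327 0.0607 0.0051] yaw 94.01 z [ 9.0e-04  2.1e-03 -1.0e+00] F [-0.53  1.3   2.33] M [0.14 0.14 0.03] w 0.0326 j [ 0.23  0.65 -0.59  2.01  0.58  0.65 -0.67]
turn [ 0.0003 -0.0006  0.0006] shift [-3.142e-01 -3.200e-03 -2.000e-04]
```

```bash
python3 -m jog '[0,0,0,-0.07,0,0,0.2, 0,0,0,-0.15,0,0,0.2, 0,0,0,-0.23,0,0,0.2, 0,0,0,-0.31,0,0,0.2, 0,0,0,-0.37,0,0,0.2, 0,0,0,-0.4,0,0,0.2, 0,0,0,-0.4,0,0,0.2]'; python3 st.py;  python3 - <<'E'
from h import *
cv2.imwrite("pics/w3.png",r.grab_frame("wrist")[:,:,::-1])
cv2.imwrite("pics/s3.png",cv2.resize(r.grab_frame("scene")[150:300,200:400,::-1],None,fx=4,fy=4,interpolation=2))
E
```

```text
clock: 7.0
tcp_pos: [0.5387, -0.0215, 0.005]
orientation: [2.145, 2.295, 0.002]
contact_force: [0.2, -3.6, 3.8]
grip_width: 0.0324
7.0 [ 0.5387 -0.0215  0.005 ] yaw 93.87 z [ 1.1e-03  3.0e-04 -1.0e+00] F [ 0.16 -3.57  3.78] M [-0.7  -0.12 -0.  ] w 0.0324 j [ 0.38  0.65 -0.58  2.    0.58  0.65 -0.52]
```

View pics/w3.png

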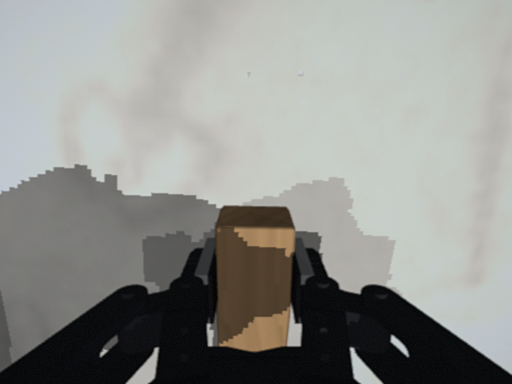

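View pics/s3.png

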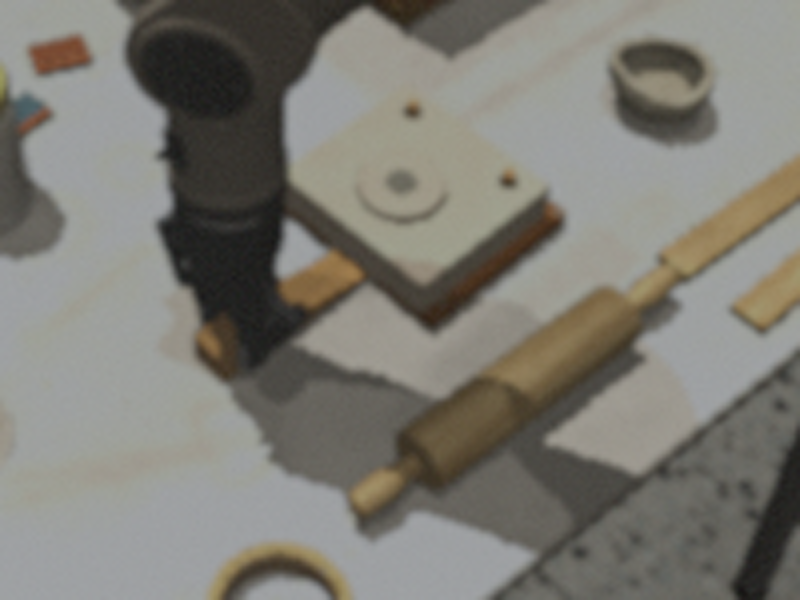

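```bash
python3 -m jog '[0,0,0,-0.04,0,0,0.2, 0,0,0,-0.08,0,0,0.2, 0,0,0,-0.12,0,0,0.2, 0,0,0,-0.14,0,0,0.2, 0,0,0,-0.14,0,0,0.2]'; python3 st.py; python3 - <<'E'
from h import *
cv2.imwrite("pics/w4.png",r.grab_frame("wrist")[:,:,::-1])
E
```

```text
clock: 7.6
tcp_pos: [0.5407, -0.0497, 0.0051]
orientation: [2.145, 2.294, 0.001]
contact_force: [0.8, -0.6, 4.5]
grip_width: 0.0324
7.6 [ 0.5407 -0.0497  0.0051] yaw 93.87 z [ 1.1e-03 -4.0e-04 -1.0e+00] F [ 0.85 -0.58  4.5 ] M [-0.1  -0.2  -0.03] w 0.0324 j [ 0.43  0.66 -0.58  1.99  0.58  0.66 -0.46]
```

```bash
python3 - <<'E'
from h import *
f=r.grab_frame("scene");np.save("ref.npy",f)
cv2.imwrite("pics/s4.png",cv2.resize(f[170:250,255:355,::-1],None,fx=7,fy=7,interpolation=2))
b=np.array([.5503,-.2076]);ex=np.array([.068,-.998]);ey=np.array([.998,.068])
for x,y,z in[(-.07,-.075,.05),(-.07,.075,.05),(-.07,0,.05),(-.07,-.075,.016),(.07,-.075,.05),(.07,.075,.05)]:
    p=b+x*ex+y*ey; print((x,y,z),proj("scene",[*p,z]).round(1),proj("scene",[*p,z+.005]).round(1))
E
```

```text
(-0.07, -0.075, 0.05) [305.6 220.7] [305.7 219.7]
(-0.07, 0.075, 0.05) [269.6 192.6] [269.6 191.5]
(-0.07, 0, 0.05) [287.1 206.2] [287.1 205.2]
(-0.07, -0.075, 0.016) [304.8 227.9] [304.9 226.9]
(0.07, -0.075, 0.05) [337.4 195.6] [337.6 194.5]
(0.07, 0.075, 0.05) [301.3 170.1] [301.4 169. ]
```

View pics/s4.png

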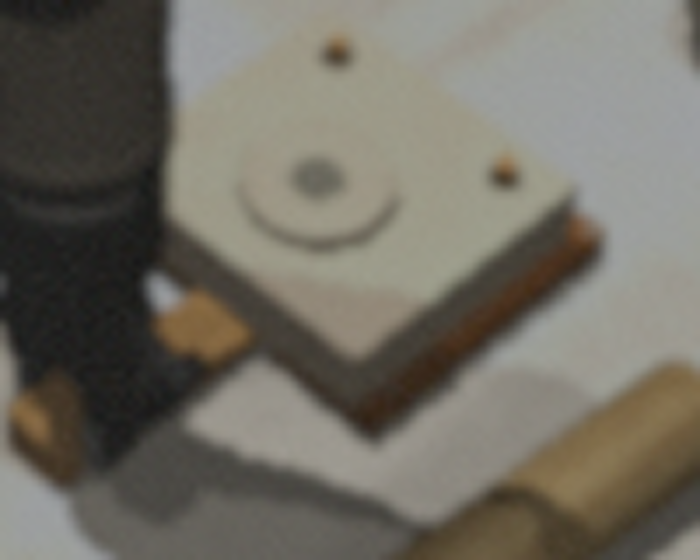

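View pics/w4.png

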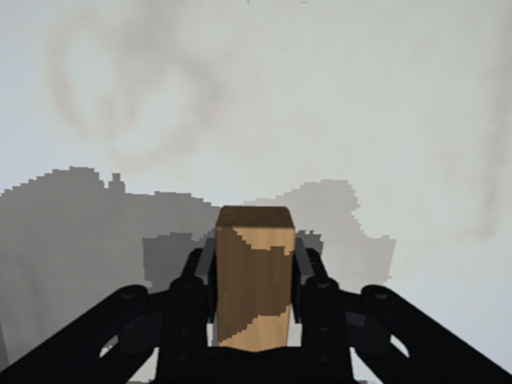

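```bash
python3 - <<'E'
from h import *
p=plane("wrist",(254,227.5),.028);o=r.get_obs()["tcp_pos"]
print(p,o, np.dot((o-p)[:2],[.068,-.998]))
print(plane("wrist",(254,206.5),.0), "lateral",plane("wrist",(216.5,227.5),.028),plane("wrist",(293.5,227.5),.028))
E
python3 -m jog '[0,0,0,-0.02,0,0,0.2, 0,0,0,-0.05,0,0,0.2, 0,0,0,-0.08,0,0,0.2, 0,0,0,-0.08,0,0,0.2]'; python3 st.py
```

```text
[ 0.53906068 -0.02686285  0.028     ] [ 0.54063813 -0.04967412  0.00507552] 0.022872910193246252
[ 0.53918262 -0.02749881  0.        ] lateral [ 0.52358655 -0.02789633  0.028     ] [ 0.55537076 -0.02577354  0.028     ]
clock: 8.1
tcp_pos: [0.5417, -0.0643, 0.0051]
orientation: [-2.144, -2.296, -0.003]
contact_force: [-0.4, 6.0, 3.1]
grip_width: 0.0324
8.1 [ 0.5417 -0.0643  0.0051] yaw 93.93 z [ 0.0014  0.0015 -1.    ] F [-0.42  6.03  3.05] M [ 1.12 -0.06 -0.04] w 0.0324 j [ 0.46  0.66 -0.58  1.99  0.58  0.66 -0.43]
```

```bash
python3 -m jog '[0,0,0,-0.015,0,0,0.2, 0,0,0,-0.03,0,0,0.2, 0,0,0,-0.045,0,0,0.2, 0,0,0,-0.045,0,0,0.2]'; python3 st.py
cat > meas.py <<'E'
from h import *
import sys
g=lambda f:cv2.cvtColor(f,cv2.COLOR_RGB2GRAY).astype(np.float32)
f=r.grab_frame("scene");a=g(np.load("ref.npy"));b=g(f)
cv2.imwrite(sys.argv[1],cv2.resize(f[170:250,255:355,::-1],None,fx=7,fy=7,interpolation=2))
for nm,(x0,y0,x1,y1) in dict(boss=(287,188,313,207),frontcorner=(296,212,318,228),rearedge=(322,192,342,212),pin=(320,225,360,245),pot=(340,155,385,185)).items():
    w=cv2.createHanningWindow((x1-x0,y1-y0),cv2.CV_32F)
    print(nm,np.round(cv2.phaseCorrelate(a[y0:y1,x0:x1],b[y0:y1,x0:x1],w),2))
B=np.array([.5503,-.2076]);ex=np.array([.068,-.998])
o=r.get_obs()["tcp_pos"];t=(o[:2]-B)@ex+.1323;print("under",1e3*(t+.07),"pred lift",(t+.07-.05)*200)
wr=r.grab_frame("wrist")[:,:,::-1];cv2.imwrite(sys.argv[1].replace("s","w",2).replace("picw","pics"),wr)
E
python3 meas.py pics/s5.png
```

```text
clock: 8.5
tcp_pos: [0.5422, -0.0697, 0.0051]
orientation: [-2.139, -2.297, -0.009]
contact_force: [-0.3, 10.2, 3.2]
grip_width: 0.033
8.5 [ 0.5422 -0.0697  0.0051] yaw 94.1 z [ 0.0016  0.006  -1.    ] F [-0.3  10.19  3.17] M [ 1.97  0.15 -0.05] w 0.033 j [ 0.47  0.66 -0.59  1.98  0.58  0.66 -0.41]Traceback (most recent call last):
  File "meas.py", line 8, in <module>
    print(nm,np.round(cv2.phaseCorrelate(a[y0:y1,x0:x1],b[y0:y1,x0:x1],w),2))
             ~~~~~~~~^^^^^^^^^^^^^^^^^^^^^^^^^^^^^^^^^^^^^^^^^^^^^^^^^^^^^^^
    return _wrapfunc(a, 'round', decimals=decimals, out=out)
    return _wrapit(obj, method, *args, **kwds)
    conv = _array_converter(obj)
ValueError: setting an array element with a sequence. The requested array has an inhomogeneous shape after 1 dimensions. The detected shape was (2,) + inhomogeneous part.
```

View pics/s5.png

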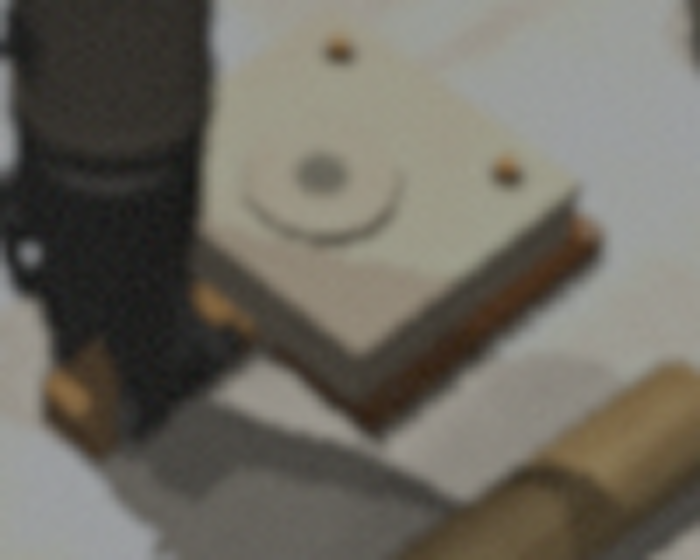

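```bash
sed -i 's/np.round(cv2.phaseCorrelate(\(.*\),w),2))/np.round(cv2.phaseCorrelate(\1,w)[0],2))/' meas.py; python3 meas.py pics/s6.png; ls pics; python3 st.py
```

```text
boss [ 0.86 -0.38]
frontcorner [ 0.72 -1.  ]
rearedge [-0.09 -0.4 ]
pin [-0.39 -0.08]
pot [ 0.33 -0.02]
under 64.0459422853859 pred lift 2.8091884570771803
s1.png
s2.png
s3.png
s4.png
s5.png
s6.png
scene0.png
t1.png
t2.png
t3.png
top0.png
w1.png
w2.png
w3.png
w4.png
w6.png
wrist0.png
8.65 [ 0.5422 -0.0696  0.0051] yaw 94.1 z [ 0.0015  0.0059 -1.    ] F [-0.83 10.26  1.82] M [1.97 0.19 0.01] w 0.0321 j [ 0.47  0.66 -0.59  1.98  0.58  0.66 -0.41]
```

View pics/w6.png

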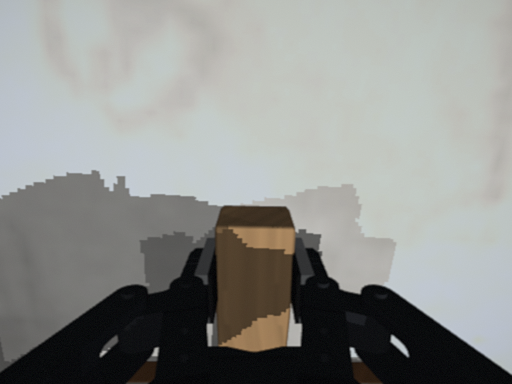

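```bash
python3 - <<'E'
from h import *
row([.5427,-.0765,.005],93.9);row([.5427,-.0825,.005],93.9)
E
```

```text
turn [ 0.0006 -0.0018  0.0011] shift [-0.0344  0.0002  0.0001]
turn [ 0.0006 -0.0018  0.0011] shift [-0.0643 -0.0019 -0.0001]
```

```bash
python3 -m jog '[0,-0.0018,0.001,-0.02,0,0,0.2, 0,-0.0018,0.001,-0.035,0,0,0.2, 0,-0.0018,0.001,-0.05,0,0,0.2, 0,-0.0018,0.001,-0.05,0,0,0.2, 0,-0.0018,0.001,-0.05,0,0,0.2]'; python3 st.py; python3 meas.py pics/s7.png
```

```text
clock: 9.15
tcp_pos: [0.5428, -0.0757, 0.0051]
orientation: [-2.139, -2.298, -0.008]
contact_force: [-0.9, 10.6, 2.7]
grip_width: 0.0324
9.15 [ 0.5428 -0.0757  0.0051] yaw 94.1 z [ 0.0023  0.005  -1.    ] F [-0.93 10.56  2.74] M [2.16 0.23 0.04] w 0.0324 j [ 0.48  0.66 -0.59  1.98  0.58  0.66 -0.4 ]
boss [ 0.91 -0.22]
frontcorner [ 0.63 -0.98]
rearedge [ 0.14 -0.19]
pin [-0.2   0.39]
pot [ 0.4  -0.04]
under 70.10757079529556 pred lift 4.0215141590591115
```

View pics/s7.png

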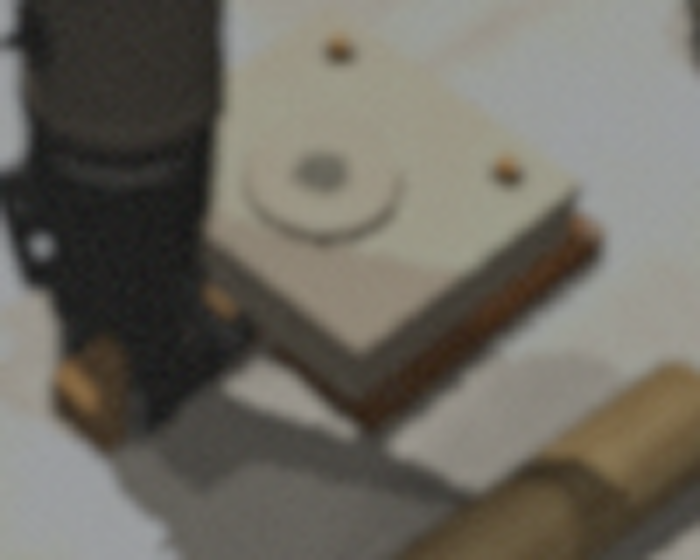

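View pics/w7.png

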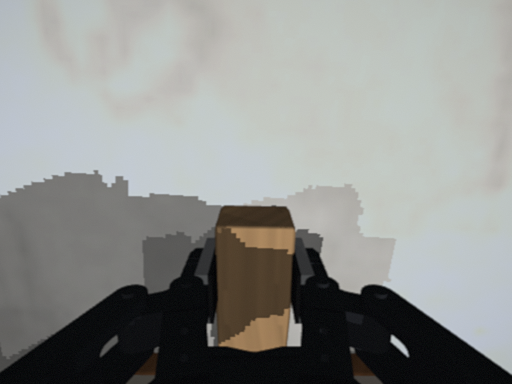

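```bash
cat > edge.py <<'E'
from h import *
from scipy.ndimage import map_coordinates
B=np.array([.5503,-.2076]);ex=np.array([.068,-.998]);ey=np.array([.998,.068])
def pt(x): return proj("scene",[*(B+x*ex-.075*ey),.05])
n=(pt(.07)-pt(-.07));n=np.array([-n[1],n[0]])/np.hypot(*n)
xs=np.linspace(-.06,.06,25);s=np.arange(-2.2,2.61,.1)
def edges(g):
    e=[]
    for x in xs:
        p=pt(x);q=p[None]+s[:,None]*n
        v=map_coordinates(g,[q[:,1],q[:,0]],order=1)
        hi=v[:8].mean();lo=v.min();k=np.where(v<(hi+lo)/2)[0]
        e.append(s[k[0]-1]+.1*(v[k[0]-1]-(hi+lo)/2)/(v[k[0]-1]-v[k[0]]+1e-9) if len(k) and k[0] else np.nan)
    return np.array(e)
def G(f):return cv2.cvtColor(f,cv2.COLOR_RGB2GRAY).astype(float)
r0=G(cv2.imread("pics/scene0.png")[:,:,::-1]);r1=G(np.load("ref.npy"))
cur=np.mean([G(r.grab_frame("scene")) for _ in range(6)],0)
np.save("cur.npy",cur)
E0,E1,E2=edges(r0),edges(r1),edges(cur);
up=lambda x:(lambda d:d@n)(proj("scene",[*(B+x*ex-.075*ey),.055])-pt(x))
print("px per 5mm",up(-.07),up(.07),"n",n)
for nm,d in(("ref0",E2-E0),("ref1",E2-E1),("r1-r0",E1-E0)):
    ok=np.isfinite(d);c=np.polyfit(xs[ok],d[ok],1);L=lambda x:np.polyval(c,x)/up(x)*5
    sl=np.sum(d[ok]*(.07-xs[ok])/.14)/np.sum(((.07-xs[ok])/.14)**2)/up(-.07)*5
    print(nm,"front mm",L(-.07).round(2),"rear mm",L(.07).round(2),"hinged fit",sl.round(2),"res",np.std(d[ok]-np.polyval(c,xs[ok])).round(2),ok.sum())
E
python3 edge.py; python3 st.py
```

```text
px per 5mm -0.7745159635606834 -0.7368256405127226 n [0.6196711 0.7848616]
ref0 front mm 3.21 rear mm -0.24 hinged fit 3.08 res 0.09 25
ref1 front mm 3.01 rear mm -0.03 hinged fit 2.99 res 0.09 25
r1-r0 front mm 0.2 rear mm -0.21 hinged fit 0.09 res 0.04 25
9.55 [ 0.5428 -0.0757  0.0051] yaw 94.1 z [ 0.0022  0.0049 -1.    ] F [-0.99 10.48  2.88] M [ 2.13  0.26 -0.03] w 0.0323 j [ 0.48  0.66 -0.59  1.98  0.58  0.66 -0.4 ]
```

```bash
python3 -m jog '[0,-0.001,0.001,-0.02,0,0,0.2, 0,-0.001,0.001,-0.04,0,0,0.2, 0,-0.001,0.001,-0.055,0,0,0.2, 0,-0.001,0.001,-0.055,0,0,0.2, 0,-0.001,0.001,-0.055,0,0,0.2]'; python3 st.py; python3 edge.py; python3 meas.py pics/s8.png
```

```text
clock: 10.05
tcp_pos: [0.5435, -0.0828, 0.0051]
orientation: [-2.139, -2.298, -0.01]
contact_force: [-0.4, 10.9, 3.8]
grip_width: 0.0324
10.05 [ 0.5435 -0.0828  0.0051] yaw 94.1 z [ 0.0028  0.0063 -1.    ] F [-0.45 10.95  3.79] M [ 2.03  0.19 -0.04] w 0.0324 j [ 0.5   0.67 -0.59  1.98  0.58  0.67 -0.39]
px per 5mm -0.7745159635606834 -0.7368256405127226 n [0.6196711 0.7848616]
ref0 front mm 4.91 rear mm -0.48 hinged fit 4.64 res 0.11 25
ref1 front mm 4.7 rear mm -0.27 hinged fit 4.55 res 0.12 25
r1-r0 front mm 0.2 rear mm -0.21 hinged fit 0.09 res 0.04 25
boss [ 0.69 -0.82]
frontcorner [ 0.91 -0.88]
rearedge [-0.09 -0.4 ]
pin [-0.21  0.04]
pot [ 0.53 -0.1 ]
under 77.2485566892043 pred lift 5.44971133784086
```

View pics/s8.png

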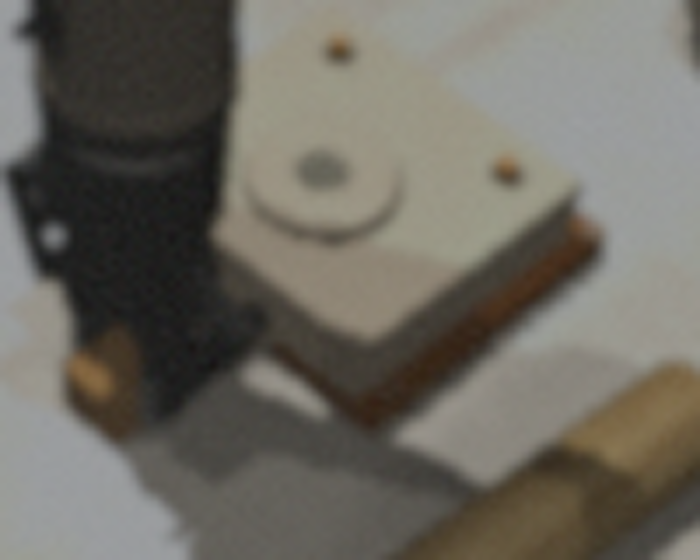

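```bash
python3 st.py; python3 - <<'E'
from h import *
a=cv2.imread("pics/top0.png");b=r.grab_frame("top")[:,:,::-1].copy();cv2.imwrite("pics/t9.png",b)
for nm,(x0,y0,x1,y1) in dict(jar=(188,118,222,160),stamp=(145,145,168,168),pot=(352,218,390,256)).items():
    print(nm,cv2.absdiff(a,b)[y0:y1,x0:x1].mean(),cv2.phaseCorrelate(a[y0:y1,x0:x1].mean(2),b[y0:y1,x0:x1].mean(2))[0])
E
```

```text
10.45 [ 0.5435 -0.0828  0.0051] yaw 94.1 z [ 0.0027  0.0063 -1.    ] F [ 0.74 10.33  3.38] M [2.05 0.18 0.01] w 0.0327 j [ 0.5   0.67 -0.59  1.98  0.58  0.67 -0.39]
jar 7.394024276377218 (-0.019755563604427095, 0.47448778339575526)
stamp 7.525519848771267 (-0.00036687190027606675, 0.01961755170568935)
pot 7.8139427516158815 (-0.01834610512257484, 0.016974470691948795)
```

View pics/t9.png

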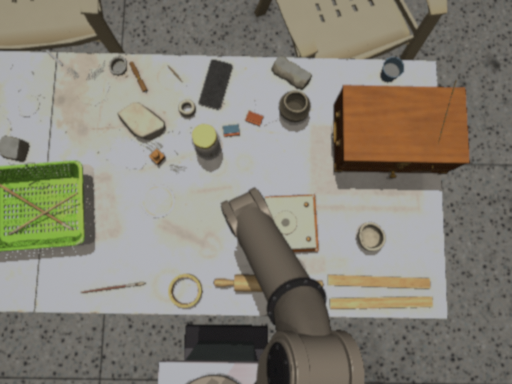

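View pics/w8.png

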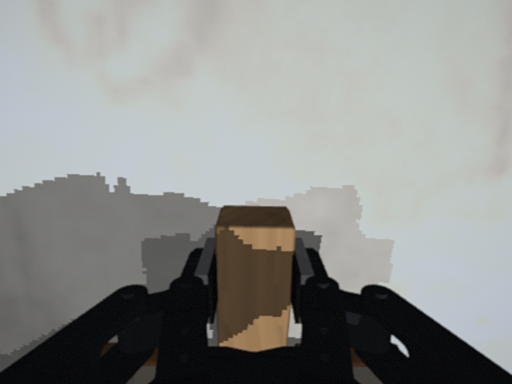

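```bash
python3 -c "
from bench import r
print(r.hand_in())"; python3 st.py
```

```text
the job is handed in; nothing more can be done
None
the job is handed in; nothing more can be done
```

I gripped the wedge by its butt, slid its thin end into the slot and pushed it under the mould in small steps. I handed in at about 10.5 s, still gripping the wedge with the mould's front edge resting on it.

| Last check | Result |
|---|---|
| Front-edge lift, measured in the scene camera | about 4.6–4.9 mm |
| Front-edge lift, worked out from how far the wedge went in | 5.4 mm, or about 5.0 mm allowing for the mould's slide |
| Rear edge, measured in the scene camera | -0.3 to -0.5 mm, within measurement error of zero, so still resting on the board |
| Grip opening | 32.7 mm, with no slip of the wedge visible in the wrist camera |
| Force pushing back on the wedge | about 10 N, steady over the last 0.4 s |
| Stamp and pinch pot, top camera | no movement |

- **Mould slide:** the mould slid back an estimated 2 mm, within the play of its dowel holes.
- **Jar:** the image comparison gave a 0.5 px shift that disagrees with the picture. The jar sits at the same pixels as at the start and the arm was never near it, so I took it as noise.
- **Gripper and mould:** from the geometry, the fingers stayed about 45 mm from the mould and the gripper's body at least 20 mm above it. No picture shows that gap directly.

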